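# Gauge a brass blank, then press it into the sprung drilling nest and hold it

### The arm

A 6-joint arm with a two-finger parallel gripper is mounted at the origin on the work surface. World frame = base frame: x ahead of the robot, y to its left, z up, the work surface at z = 0. Lengths are in m, angles in rad, forces in N, time in s.
With the tool pointing down it reaches from about 0.35 to 0.975 m from the base axis. Payload 4.9 kg.
Tool frame: the origin (TCP) lies on the centre line of the jaws, within the pads' length; the fingertips stand ctrl.tcp_to_tips ahead of it and the grasp point (between the pads) lies 3 mm ahead of it (ctrl.tcp_to_tips is the distance from the TCP to the fingertips, in m); z points along the fingers, y is the direction in which the jaws open and shut (so a half turn about z gives the same grasp; the last joint's range is limited). The gripper opens to 85 mm and grips with 20 to 120 N. Pads are 22 mm wide; open, the fingers measure 114 mm over their backs; the gripper's body (76 mm by 85 mm) begins 54 mm behind the grasp point. The pads swing forward as they close: fully open they stand 13 mm farther back than shut.
Start: joints at [1.112, 0.053, 1.613, -0, 1.476, -0.119], TCP at [0.208, 0.589, 0.253] pointing down, gripper open.
Joint ranges: [-3.01, 3.01], [-1.01, 2.22], [0.06, 2.58], [-1.02, 4.17], [0.09, 2.62], [-3.14, 3.14]. Speed limits (rad/s): [2.57, 2.57, 3.14, 3.14, 3.14, 3.14].

### API

Orientations are given as a rotation vector (axis times angle).
In Python, from station import ctrl, vision gives the robot as it stands.
- The arm moves only by the tool jog_arm, never from a script. Its argument "deltas" is a list of rows, each a list of 7 numbers: the turn, a rotation vector about the tool's x, y, z in rad, then the shift along the tool's x, y, z in cm, then the opening, from 0 (shut) to 1 (fully open). A call has 1 to 12 rows; each row shifts and turns the commanded pose from where the row before left it, along the tool's axes as they then stand; what a row does not reach is not made up. A row lasts 1/12 s, in which the tool goes at most 41.7 mm and 7.16 degrees, less where a joint would pass 70% of its speed; a pose out of reach is approached as far as the arm can. A call with a gripper value outside its range is refused whole. The fingers move at their own pace and stop on an object; "grip_force" is the grip in N (left out, the last holds). Time passes only in rows, so rows that do not move let the fingers close. It gives the time, the measured TCP pose, the force and the opening at its end, in the units of the state.
- ctrl.get_obs(): the state, without advancing time (a new reading comes with each control period).
- vision.get_image(name): name is "scene" or "side" or "wrist"; returns (picture, depth): 480x640x3 uint8, red, green, blue; 480x640 float32, m along the optical axis (not along the pixel's ray), 0 where there is no reading.
- vision.calibration(name): a dict with "fx", "fy", "cx", "cy" (pixels), "dist" ([k1, k2, p1, p2, k3] as OpenCV has them; the pictures are not rectified), "rvec" (rotation vector, rad) and "tvec" (3), from world to camera coordinates, as OpenCV has them; the wrist camera has in their place "hand_eye" (4x4, takes a point from camera to tool coordinates, whose origin is the TCP and whose axes are the flange's). Camera axes: x right, y down, z forward; pixel columns grow to the right and rows downward; lengths in m; the calibration is good to about 2 mm. A picture is of the moment at which its call begins: read the wrist's pose just before it. calibration takes no time and is no camera call.
- ctrl.finish_job(): hands the job in, once; it reports no verdict.
The state is a dict: "t": time; "q": joint angles; "dq": joint speeds; "effort": joint torques, N m; "tool_pos": TCP position; "tool_rot": TCP orientation; "contact_force": force on the tool from outside, world axes, zero at the start; "wrist_torque": the same for the moment, N m; "opening": finger opening in m.
Only numpy, scipy, OpenCV 4.12 (cv2) and the standard library are available. Lean on these libraries where they do the work, as an engineer would, in place of code of your own. Each camera call takes 0.05 s, during which the arm holds its last target. There are 200 camera calls.

### The job

Check the brass knob blank standing in the bench caliper: slide the caliper's jaw shut by its blue thumb block until the blank is squeezed firmly between both jaws, then slide the jaw back well clear of it. Lift the blank out by its stem, set it upright in the red sprung ring of the drilling nest and push it down until the ring is fully on its stop. Finish there, still holding the blank pressed down against the spring; leave everything else on the bench where it is.

Things in the scene. Friction and masses are not known exactly. Their poses are not given: they have to be found in the camera images.
- blank: the turned brass blank, 72 mm high, about 0.32 kg, origin at the centre of its foot, z up along its axis. From the foot up: foot 22 mm across, cone widening to 40 mm across at 9 mm height, plain band 40 mm across from 9 to 22 mm (what the jaws gauge), shoulder up to 32 mm, then a plain stem 16 mm across up to 72 mm. Starts standing loose on the caliper bed 1 to 3 mm off the fixed jaw
- blank_stem (a point): point on the blank's axis 58 mm above its foot, the place to grip its stem
- gauge: the bench caliper, fixed to the bench: green bed 75 mm wide (x) and 200 mm long (y), its bright top at 25 mm; origin at underside. Slide runs along its own y. The jaws stand on top of the bed, their tops 28 mm above it, 50 mm wide in x
- fixed_jaw: dark steel fixed jaw of the caliper; origin at the foot of its gauging face, which looks along the gauge's +y; the jaw is 18 mm thick behind it
- moving_jaw: dark steel moving jaw, 14 mm thick; origin at the foot of its gauging face, which looks along the gauge's -y at the fixed jaw
- jaw_slide (a joint): slide of the moving jaw, m, 0 = fully open (70 mm between the faces); it grows as the jaw moves along the gauge's -y, so opening = 0.070 - value; about 0.030 when shut on the 40 mm blank; stops at 0.060. Stays where it is left; sliding friction about 1.5 N. Starts 0 to 0.014
- thumb (a point): centre of the grip part of the blue thumb block that moves with the jaw: block 14 mm thick along the slide (gauge y), 26 mm wide (gauge x). This point is 75 mm behind the moving face and 66 mm above the bench; block top 13 mm above this point, the low aluminium carriage under it 27 mm below this point. Axes as the gauge's
- nest: drilling nest, fixed to the bench: green block 110 x 110 x 30 mm with a red ring on a coil spring standing over its middle; origin at the centre of the underside
- nest_seat (a point): centre of the red ring's top face; 60 mm above the bench at rest, moves down with the ring. Ring 60 mm outside, 34 mm hole, 12 mm thick; the blank's cone seats on the hole's edge with its foot about 6 mm below this point
- nest_ring: the red ring; origin at the centre of its underside
- nest_plunger (a joint): how far the ring is pressed down, m: 0 = up (rest), 0.012 = on its stop. Spring 5 N to begin moving (so the blank's own weight does not move it), 14 N just on the stop
- spare: aluminium twin of the blank (same shape and size, silver), standing loose; origin at the centre of its foot. Leave it alone
- tub: loose red plastic tub with a black band, 90 mm across, about 95 mm high, holding wooden tags; origin at the centre of its underside. Leave it alone
- oil: loose yellow oil bottle with red cap, 44 mm across, 120 mm high; origin at the centre of its underside. Leave it alone
- rule: loose metal rule 300 x 26 x 3 mm lying flat, long along its x; origin at the centre of its underside. Leave it alone
- link_plate: loose punched steel plate 70 x 22 x 5 mm lying flat, long along its x; origin at the centre of its underside. Leave it alone
- brush: loose swarf brush, 200 mm long, lying flat along its x; origin under its middle. Leave it alone
- driver: loose screwdriver, 180 mm long, lying flat along its x; origin under its middle. Leave it alone
There are look-alikes about, which are no part of the job. What is meant by the blank is not green or pink, and is the smaller of those in its own colour.

How it is judged:
On the way, in this order (a step that is already met when the one before it is completed fails the run):
1. the caliper is shut: both jaws press on the blank with more than 2 N each (contact force between each of moving_jaw, fixed_jaw and blank above 2 N and value of joint jaw_slide above 0.026 m), for 0.2 s.
2. the jaw is drawn back to an opening of more than 48 mm, the blank still in the caliper (value of joint jaw_slide below 0.022 m and distance between blank and fixed_jaw below 0.035 m), for 0.1 s.
3. the blank is lifted clear of the jaws (z of blank in the frame of gauge above 0.06 m and contact force between blank and the fingers above 1 N), for 0.1 s.
4. the blank sits upright in the ring and the ring is on its stop (horizontal distance between blank and nest_seat below 0.004 m and angle between blank's own z axis and vertical below 0.12 rad and value of joint nest_plunger above 0.01 m and contact force between blank and nest_ring above 8 N), for 0.2 s.
At the end, for the whole second after the job is handed in: For the last second: ring pressed over 10 of its 12 mm; blank still, within 4 mm of the ring's centre, foot over 3 mm below its top, within 7 degrees of upright, pressing over 8 N; fingers on blank over 3 N; caliper open over 48 mm; other loose things within 40 mm of their starts (all of step 4 and z of blank in the frame of nest_seat below -0.003 m and contact force between blank and the fingers above 3 N and linear speed of blank below 0.02 m/s and value of joint jaw_slide below 0.022 m and distance of each of spare, tub, oil, rule, link_plate, brush, driver from where it was at the start of the episode below 0.04 m); the arm keeps its last pose, push and grip.
It fails at once if a bystander is knocked 40 mm or more from its place (distance of any of spare, tub, oil, rule, link_plate, brush, driver from where it was at the start of the episode above 0.04 m).
It fails at once if the blank is dropped on the bench (height (world z) of blank below 0.012 m).
It also fails if it takes over 51 s, if anything falls off the work surface, if the arm or the gripper's body presses on something with over 40 N, if the wrist force passes 120 N, or if a joint passes its speed limit or range.

## Working session

There is one attempt and no reset: what is moved stays moved. The work goes in short steps, Python scripts to look and compute and a tool call to move; the robot and the scene stay as the last step left them, time stands still between calls to the robot, and variables do not carry over. Pictures are saved under pics/ and viewed, about 8 in all and at most 12, crops included, and the job is handed in when it is done.

Besides the shell and the picture viewer there is one more tool, called after "Emit:" as a command line: name --pt "numbers of a row" for each row, then --argument value for the rest. jog_arm: Moves the arm, as the interface text tells. Its arguments: {"type":"object","properties":{"deltas":{"type":"array"},"grip_force":{"type":"number"}},"required":["deltas"]}

```bash
mkdir -p pics; ls
cat > h.py <<'E'
import numpy as np, cv2
from station import ctrl, vision
from scipy.spatial.transform import Rotation as R
def cam(name,obs=None):
    c=vision.calibration(name);K=np.array([[c['fx'],0,c['cx']],[0,c['fy'],c['cy']],[0,0,1]]);d=np.array(c['dist'],float)
    if 'rvec' in c:
        Rm=cv2.Rodrigues(np.array(c['rvec'],float))[0];o=-Rm.T@np.array(c['tvec']).ravel();return K,d,Rm.T,o
    T=np.eye(4);T[:3,:3]=R.from_rotvec(obs['tool_rot']).as_matrix();T[:3,3]=obs['tool_pos'];T=T@np.array(c['hand_eye']);return K,d,T[:3,:3],T[:3,3]
def dirs(C,uv):
    K,d,Rm,o=C;p=cv2.undistortPoints(np.array(uv,float).reshape(-1,1,2),K,d).reshape(-1,2)
    return np.c_[p,np.ones(len(p))]@Rm.T
def plane(C,uv,z):
    D=dirs(C,uv);return C[3]+D*((z-C[3][2])/D[:,2])[:,None]
def pts(C,uv,depth): # from depth
    uv=np.array(uv,int).reshape(-1,2);D=dirs(C,uv);return C[3]+D*depth[uv[:,1],uv[:,0]][:,None]
def grab(name,fn=None):
    obs=ctrl.get_obs();im,de=vision.get_image(name)
    if fn: cv2.imwrite('pics/'+fn,im[:,:,::-1])
    return cam(name,obs),im,de
E
python3 - <<'E'
from h import *
for n in('scene','side'):
    C,im,de=grab(n,n+'0.png');np.savez(n+'0.npz',im=im,de=de);print(n,C[3],C[2][:,2])
o=ctrl.get_obs();print(o['t'],o['tool_pos'],o['tool_rot'],o['opening'],ctrl.tcp_to_tips)
E
```

```text
pics
scene [ 0.9769263  -0.69892459  1.07759093] [-0.28898344  0.5505836  -0.78316427]
side [-0.01495324 -0.57222377  0.91986318] [ 0.50106041  0.4816939  -0.71896416]
0.1 [0.20807936 0.588796   0.25220421] [-5.31110691e-01 -3.09584452e+00  2.79004645e-03] 0.08515670907634483 0.022
```

View pics/scene0.png

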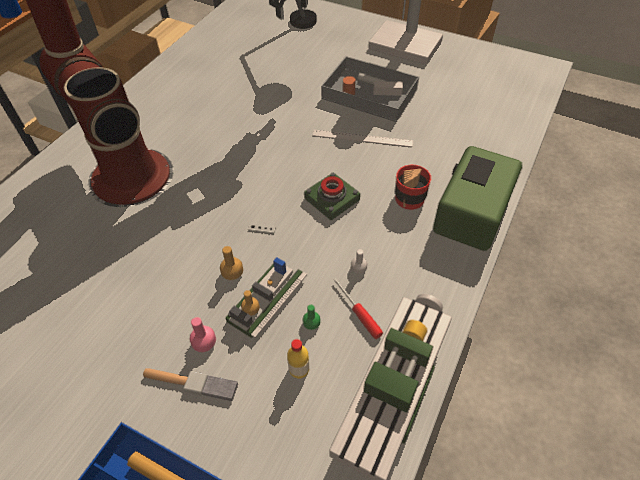

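View pics/side0.png

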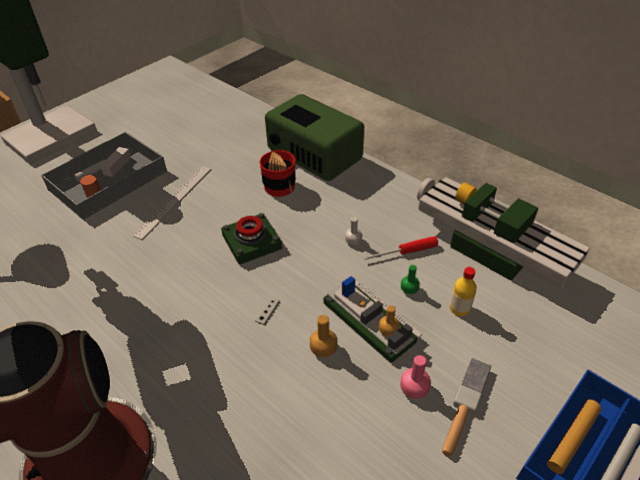

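Scene view: candidates are brass in the caliper (250,303), larger brass on the bench (231,265), pink (202,335), green (312,318) and silver spare (358,262). The one in the caliper fits the description. Next I measure it and check it in a close crop.

Run:
```python
from h import *
out=[]
boxes={'scene':dict(cal=(220,250,310,340),nest=(295,165,365,225),big=(210,240,250,285)),'side':dict(cal=(315,270,435,365),nest=(215,205,290,270),big=(300,310,345,360))}
for n in('scene','side'):
    f=np.load(n+'0.npz');im,de=f['im'],f['de'];C=cam(n)
    hsv=cv2.cvtColor(im,cv2.COLOR_RGB2HSV)
    def m(box,f):
        x0,y0,x1,y1=boxes[n][box];k=np.zeros(de.shape,bool);k[y0:y1,x0:x1]=True
        ys,xs=np.nonzero(k&f&(de>0));return np.c_[xs,ys],pts(C,np.c_[xs,ys],de)
    H,S,V=hsv[...,0],hsv[...,1],hsv[...,2]
    ye=(H>8)&(H<28)&(S>120)&(V>60)
    for b in('cal','big'):
        uv,P=m(b,ye);print(n,b,len(P),'zmax',np.percentile(P[:,2],99).round(4))
        for lo,hi in((0.03,0.055),(0.065,.09),(.088,.1),(.1,.15)):
            q=P[(P[:,2]>lo)&(P[:,2]<hi)]
            if len(q)>3: print('  z',lo,hi,len(q),np.median(q,0).round(4),np.ptp(q,0).round(3))
    uv,P=m('cal',(H>100)&(H<130)&(S>120)&(V>40));print(n,'blue',len(P),P.min(0).round(4),P.max(0).round(4));q=P[P[:,2]>P[:,2].max()-.003];print(q.mean(0).round(4),len(q))
    uv,P=m('nest',((H<8)|(H>172))&(S>130)&(V>60));q=P[P[:,2]>.055];print(n,'ring',len(P),len(q),((q.min(0)+q.max(0))/2).round(4),np.ptp(q,0).round(4))
    el=cv2.fitEllipse(cv2.convexHull(uv.astype(np.float32)));print(el)
    x0,y0,x1,y1=boxes[n]['cal'];out.append(cv2.resize(im[y0-5:y0+95,x0-10:x0+120],(780,600)[::1] if 0 else (520,400),interpolation=cv2.INTER_CUBIC))
    # bed normals: points near z=.025 bright; green bed extents
    x0,y0,x1,y1=boxes[n]['cal'];k=np.zeros(de.shape,bool);k[y0:y1,x0:x1]=True;ys,xs=np.nonzero(k&(de>0));P=pts(C,np.c_[xs,ys],de);q=P[(P[:,2]>.012)]
    r=cv2.minAreaRect(q[:,:2].astype(np.float32)*1000);print(n,'bed rect mm',r)
cv2.imwrite('pics/c.png',np.vstack(out)[:,:,::-1][:800]); cv2.imwrite('pics/c.png',cv2.resize(np.hstack(out),(800,310))[:,:,::-1])
```

```text
scene cal 788 zmax 0.1001
  z 0.03 0.055 416 [ 0.4536 -0.1659  0.043 ] [0.148 0.121 0.025]
  z 0.065 0.09 98 [ 0.4463 -0.1613  0.0773] [0.118 0.092 0.025]
  z 0.088 0.1 80 [ 0.4909 -0.1923  0.097 ] [0.117 0.091 0.012]
  z 0.1 0.15 11 [ 0.4436 -0.1633  0.1003] [0.116 0.085 0.003]
scene big 503 zmax 0.1016
  z 0.03 0.055 272 [ 0.4452 -0.1607  0.0407] [0.051 0.048 0.023]
  z 0.065 0.09 56 [ 0.4431 -0.1582  0.0772] [0.017 0.017 0.024]
  z 0.088 0.1 56 [ 0.4403 -0.1538  0.098 ] [0.021 0.02  0.011]
  z 0.1 0.15 18 [ 0.4363 -0.1508  0.1009] [0.015 0.021 0.003]
scene blue 55 [ 0.5423 -0.1224  0.0445] [ 0.5654 -0.1089  0.0846]
[ 0.5519 -0.1176  0.083 ] 13
scene ring 260 230 [0.5456 0.1731 0.0612] [0.0589 0.0611 0.0123]
((331.8988037109375, 185.1485595703125), (18.47831916809082, 22.231197357177734), 88.21355438232422)
scene bed rect mm ((564.0584716796875, -210.18443298339844), (203.2758026123047, 274.70452880859375), 32.337303161621094)
side cal 1111 zmax 0.1004
  z 0.03 0.055 556 [ 0.4419 -0.166   0.042 ] [0.145 0.121 0.025]
  z 0.065 0.09 144 [ 0.4371 -0.1594  0.077 ] [0.119 0.092 0.024]
  z 0.088 0.1 148 [ 0.4401 -0.157   0.0971] [0.12  0.097 0.012]
  z 0.1 0.15 19 [ 0.4385 -0.1481  0.1005] [0.117 0.09  0.002]
side big 766 zmax 0.1005
  z 0.03 0.055 417 [ 0.4284 -0.1581  0.0398] [0.049 0.051 0.024]
  z 0.065 0.09 84 [ 0.4308 -0.1562  0.0775] [0.015 0.017 0.024]
  z 0.088 0.1 90 [ 0.434  -0.1519  0.0974] [0.018 0.022 0.011]
  z 0.1 0.15 17 [ 0.4372 -0.1474  0.1005] [0.017 0.018 0.002]
side blue 173 [ 0.5391 -0.1216  0.0385] [ 0.564  -0.1053  0.0834]
[ 0.5532 -0.1147  0.0816] 24
side ring 280 249 [0.5453 0.1742 0.0597] [0.0598 0.0599 0.0085]
((248.9866943359375, 225.3100128173828), (19.997222900390625, 26.07526397705078), 78.00495147705078)
side bed rect mm ((531.5680541992188, -187.89111328125), (262.8570556640625, 206.1399688720703), 34.44273376464844)
```

View pics/c.png

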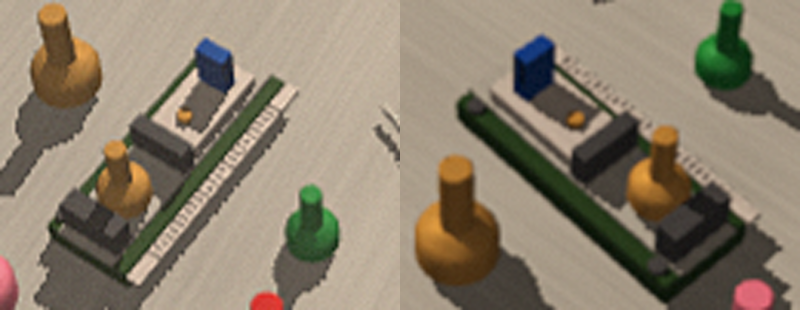

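The crop confirms it: the caliper blank is brass, with its top at 97 mm (25+72). The bench brass is 100 mm tall, so it is the larger look-alike at about (0.437,-0.149).

Run:
```python
from h import *
A=[];T=[];B=[];G=[]
for n,(x0,y0,x1,y1) in dict(scene=(225,255,310,340),side=(320,275,430,365)).items():
    f=np.load(n+'0.npz');im,de=f['im'],f['de'];C=cam(n);hsv=cv2.cvtColor(im,cv2.COLOR_RGB2HSV)
    k=np.zeros(de.shape,bool);k[y0:y1,x0:x1]=True;ys,xs=np.nonzero(k&(de>0));P=pts(C,np.c_[xs,ys],de);h=hsv[ys,xs].astype(int)
    far=np.hypot(P[:,0]-.437,P[:,1]+.149)>.04
    ye=(h[:,0]>8)&(h[:,0]<28)&(h[:,1]>120)
    t=P[far&ye&(P[:,2]>.0945)&(P[:,2]<.102)];print(n,'stemtop',len(t),t.mean(0).round(4),t.min(0).round(4),t.max(0).round(4))
    s=P[far&ye&(P[:,2]>.063)&(P[:,2]<.09)];print('stem',s.mean(0).round(4))
    j=P[far&~ye&(h[:,1]<110)&(h[:,2]<120)&(P[:,2]>.0505)&(P[:,2]<.056)];A.append(j)
    b=P[(h[:,0]>100)&(h[:,0]<130)&(h[:,1]>120)&(P[:,2]>.07)&far];T.append(b)
    g=P[far&(h[:,0]>40)&(h[:,0]<80)&(h[:,1]>90)&(P[:,2]>.02)&(P[:,2]<.03)&(P[:,0]<.6)];G.append(g);print(len(g))
A=np.vstack(A);T=np.vstack(T);G=np.vstack(G)
lab=cv2.kmeans(A[:,:2].astype(np.float32),2,None,(3,50,1e-6),5,cv2.KMEANS_PP_CENTERS)[1].ravel()
for l in(0,1):print('jaw',(lab==l).sum(),cv2.minAreaRect((A[lab==l][:,:2]*1000).astype(np.float32)))
print('blue',cv2.minAreaRect((T[:,:2]*1000).astype(np.float32)),T.max(0))
print('green',cv2.minAreaRect((G[:,:2]*1000).astype(np.float32)))
```

```text
scene stemtop 37 [ 0.5417 -0.2307  0.0977] [ 0.534  -0.2384  0.0947] [ 0.5488 -0.2217  0.1015]
stem [ 0.5442 -0.2334  0.0759]
304
side stemtop 39 [ 0.5407 -0.2284  0.0977] [ 0.5334 -0.2353  0.0946] [ 0.5472 -0.2216  0.1014]
stem [ 0.5376 -0.23    0.0755]
444
jaw 234 ((602.4057006835938, -169.0738067626953), (85.43037414550781, 151.30665588378906), 72.23749542236328)
jaw 318 ((535.47021484375, -259.6476745605469), (20.475631713867188, 50.976139068603516), 83.44210052490234)
blue ((552.8165893554688, -113.86279296875), (14.737848281860352, 25.40395164489746), 80.68036651611328) [ 0.56478403 -0.10527595  0.08457791]
green ((545.4103393554688, -176.63369750976562), (197.91452026367188, 76.36341857910156), 83.11532592773438)
```

Pose estimates:
- **Slide axis:** (0.12,0.993).
- **Thumb:** (0.553,-0.114), which puts the jaw slide at about 0.007.
- **Blank:** (0.541,-0.2295), about 1.6 mm off the fixed jaw.
- **Ring:** (0.5455,0.1737) with its top at 60 mm.

All of these agree with the given sizes, so I move toward the thumb.

Emit:
jog_arm --pt "0 0 -0.11 0 0 0 0.5" --pt "0 0 -0.11 0 0 0 0.5" --pt "0 0 0 -2.1 -3.3 0 0.5" --pt "0 0 0 -2.1 -3.3 0 0.5" --pt "0 0 0 -2.1 -3.3 0 0.5" --pt "0 0 0 -2.1 -3.3 0 0.5" --pt "0 0 0 -2.1 -3.3 0 0.5" --pt "0 0 0 -2.1 -3.3 0 0.5" --pt "0 0 0 -2.1 -3.3 0 0.5" --pt "0 0 0 -2.1 -3.3 0 0.5" --pt "0 0 0 -2.1 -3.3 0 0.5" --pt "0 0 0 -2.1 -3.3 0 0.5"

```text
t: 1.1
tool_pos: [0.3774, 0.2347, 0.2529]
tool_rot: [-0.187, -3.136, 0.0]
contact_force: [0.5, -0.0, 0.5]
opening: 0.0427
```

Emit:
jog_arm --pt "0 0 0 -2.1 -3.3 0 0.5" --pt "0 0 0 -2.1 -3.3 0 0.5" --pt "0 0 0 -2.1 -3.3 0 0.5" --pt "0 0 0 -2.1 -3.3 0 0.5" --pt "0 0 0 -2.1 -3.3 0 0.5" --pt "0 0 0 -2.1 -3.3 0 0.5" --pt "0 0 0 -2.1 -3.3 0 0.5" --pt "0 0 0 -2.1 -3.3 0 0.5" --pt "0 0 0 -2.1 -3.3 0 0.5" --pt "0 0 0 0 0 0 0.5" --pt "0 0 0 0 0 0 0.5"

```text
t: 2.02
tool_pos: [0.5296, -0.0826, 0.2524]
tool_rot: [-0.193, -3.134, -0.001]
contact_force: [-0.2, -0.1, -0.1]
opening: 0.0425
```

```bash
cat >> h.py <<'E'
def go(x,y,z,yaw=83.1):
    o=ctrl.get_obs();M=R.from_rotvec(o['tool_rot']).as_matrix();d=np.array([x,y,z])-o['tool_pos']
    a=np.radians(yaw);ty=np.array([np.cos(a),np.sin(a),0]);tz=np.array([0,0,-1.]);W=np.c_[np.cross(ty,tz),ty,tz]
    print('t',o['t'],'pos',np.round(o['tool_pos'],4),'yaw',np.degrees(np.arctan2(M[1,1],M[0,1])).round(2),'z',M[:,2].round(4),'turn',R.from_matrix(M.T@W).as_rotvec().round(4),'shift cm',(M.T@d*100).round(2),'F',np.round(o['contact_force'],1),'open',round(o['opening'],4))
E
python3 - <<'E'
from h import *
go(.5528,-.1139,.12)
C,im,de=grab('wrist','w1.png');np.savez('w1.npz',im=im,de=de)
E
```

```text
t 2.0167 pos [ 0.5296 -0.0826  0.2524] yaw 82.95 z [-1.8e-03  8.0e-04 -1.0e+00] turn [ 0.0005 -0.0019 -0.0027] shift cm [-2.72 -2.83 13.23] F [-0.2 -0.1 -0.1] open 0.0425
```

View pics/w1.png

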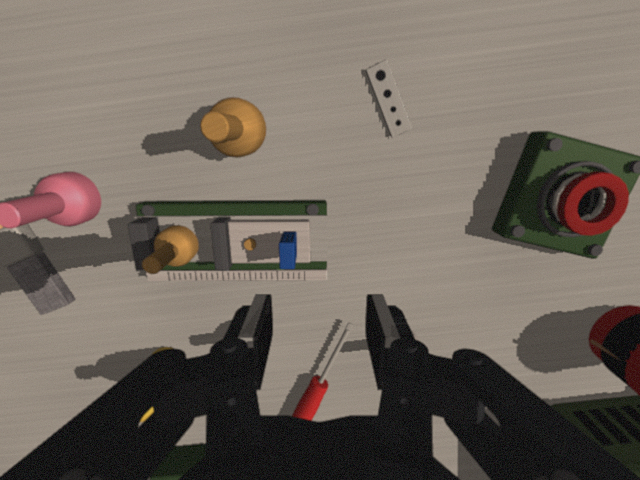

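The wrist view shows the bed axis parallel to the jaws' travel, with the thumb at (288,250), the stem top at (155,263) and the ring at (593,203). I cross-check those positions.

Run:
```python
from h import *
f=np.load('w1.npz');im,de=f['im'],f['de'];C=cam('wrist',ctrl.get_obs());hsv=cv2.cvtColor(im,cv2.COLOR_RGB2HSV);H,S=hsv[...,0],hsv[...,1]
ys,xs=np.mgrid[0:480,0:640];uv=np.c_[xs.ravel(),ys.ravel()];P=pts(C,uv,de).reshape(480,640,3);Z=P[...,2]
def s(n,m):
    q=P[m&(de>0)];print(n,len(q),'mean',q.mean(0).round(4),'rect',cv2.minAreaRect((q[:,:2]*1000).astype(np.float32)))
box=lambda a,b,c,d:(xs>a)&(xs<c)&(ys>b)&(ys<d)
s('thumbtop',box(265,220,310,280)&(H>100)&(H<130)&(S>120)&(Z>.074))
s('stemtop',box(135,225,200,280)&(H>8)&(H<28)&(S>120)&(Z>.092))
s('ring',box(540,160,640,240)&((H<8)|(H>172))&(S>130)&(Z>.056))
s('fixjaw',box(125,205,165,275)&(S<100)&(Z>.05)&(Z<.056))
s('movjaw',box(205,205,238,275)&(S<100)&(Z>.05)&(Z<.056))
```

```text
thumbtop 403 mean [ 0.5527 -0.1137  0.0778] rect ((553.1890869140625, -113.82494354248047), (13.085664749145508, 25.785188674926758), 83.33345794677734)
stemtop 248 mean [ 0.5409 -0.2275  0.0956] rect ((541.54443359375, -228.040771484375), (14.516191482543945, 14.96282958984375), 33.11703872680664)
ring 2248 mean [0.544  0.1739 0.0589] rect ((545.1043701171875, 174.6886749267578), (59.308231353759766, 59.36085891723633), 80.52422332763672)
fixjaw 712 mean [ 0.5323 -0.2587  0.0518] rect ((536.2611083984375, -258.8894958496094), (17.807933807373047, 48.99599075317383), 82.5949478149414)
movjaw 686 mean [ 0.5449 -0.1814  0.0518] rect ((545.3632202148438, -181.84251403808594), (14.517062187194824, 49.591400146484375), 83.48568725585938)
```

All three cameras agree to within 1–2 mm. I descend over the thumb.

Emit:
jog_arm --pt "0 0 0 -1.35 -1.4 1 0.5" --pt "0 0 0 -1.35 -1.4 1 0.5" --pt "0 0 0 0 0 3.3 0.5" --pt "0 0 0 0 0 3.3 0.5" --pt "0 0 0 0 0 3.3 0.5" --pt "0 0 0 0 0 3.0 0.5" --pt "0 0 0 0 0 1.0 0.5" --pt "0 0 0 0 0 0 0.5" --pt "0 0 0 0 0 0 0.5"

```text
t: 2.82
tool_pos: [0.5531, -0.1112, 0.095]
tool_rot: [0.186, 3.136, 0.0]
contact_force: [1.1, 0.1, 1.3]
opening: 0.0427
```

```bash
python3 -c "
from h import *
go(.5528,-.1139,.069)"
```

```text
t 2.8167 pos [ 0.5531 -0.1112  0.095 ] yaw 83.21 z [ 3.e-04  0.e+00 -1.e+00] turn [0.     0.0003 0.0019] shift cm [ 0.   -0.27  2.6 ] F [1.1 0.1 1.3] open 0.0427
```

Emit:
jog_arm --pt "0 0 0 0 -0.27 1.0 0.5" --pt "0 0 0 0 0 1.6 0.5" --pt "0 0 0 0 0 0 0.5" --pt "0 0 0 0 0 0 0.0" --pt "0 0 0 0 0 0 0.0" --pt "0 0 0 0 0 0 0.0" --pt "0 0 0 0 0 0 0.0" --pt "0 0 0 0 0 0 0.0" --grip_force 40

```text
t: 3.48
tool_pos: [0.5537, -0.115, 0.07]
tool_rot: [0.188, 3.134, -0.001]
contact_force: [-0.6, 0.8, 5.2]
opening: 0.0132
```

```bash
python3 -c "
from h import *
go(.5528,-.1139,.069)"
```

```text
t 3.4833 pos [ 0.5537 -0.115   0.07  ] yaw 83.15 z [ 0.0023 -0.001  -1.    ] turn [-0.0007  0.0024  0.0008] shift cm [0.1 0.1 0.1] F [-0.6  0.8  5.2] open 0.0132
```

Gripped on the 14 mm block. I close the jaw.

Emit:
jog_arm --pt "0 0 0 0 -0.4 0 0" --pt "0 0 0 0 -0.4 0 0" --pt "0 0 0 0 -0.4 0 0" --pt "0 0 0 0 -0.4 0 0" --pt "0 0 0 0 -0.3 0 0" --pt "0 0 0 0 0 0 0" --pt "0 0 0 0 0 0 0"

```text
t: 4.07
tool_pos: [0.5514, -0.1342, 0.07]
tool_rot: [0.188, 3.134, -0.002]
contact_force: [-0.4, -1.1, 5.6]
opening: 0.0136
```

Emit:
jog_arm --pt "0 0 0 0 -0.1 0 0" --pt "0 0 0 0 -0.1 0 0" --pt "0 0 0 0 0 0 0" --pt "0 0 0 0 0 0 0"

```text
t: 4.4
tool_pos: [0.5513, -0.1354, 0.07]
tool_rot: [0.188, 3.133, 0.001]
contact_force: [-1.6, 2.5, 6.1]
opening: 0.0137
```

Emit:
jog_arm --pt "0 0 0 0 -0.1 0 0" --pt "0 0 0 0 -0.1 0 0" --pt "0 0 0 0 0 0 0" --pt "0 0 0 0 0 0 0"

```text
t: 4.73
tool_pos: [0.5511, -0.137, 0.07]
tool_rot: [0.188, 3.133, 0.002]
contact_force: [-0.6, 3.8, 6.5]
opening: 0.0134
```

Emit:
jog_arm --pt "0 0 0 0 -0.1 0 0" --pt "0 0 0 0 -0.1 0 0" --pt "0 0 0 0 0 0 0" --pt "0 0 0 0 0 0 0"

```text
t: 5.07
tool_pos: [0.551, -0.1373, 0.07]
tool_rot: [0.188, 3.133, 0.007]
contact_force: [-0.1, 11.3, 7.8]
opening: 0.0133
```

Emit:
jog_arm --pt "0 0 0 0 -0.1 0 0" --pt "0 0 0 0 0 0 0" --pt "0 0 0 0 0 0 0" --pt "0 0 0 0 0 0 0" --pt "0 0 0 0 0 0 0"

```text
t: 5.48
tool_pos: [0.551, -0.1374, 0.07]
tool_rot: [0.187, 3.133, 0.009]
contact_force: [0.3, 14.1, 8.5]
opening: 0.0131
```

Run:
```python
from h import *
go(.5511,-.137,.07)
C,im,de=grab('side');cv2.imwrite('pics/s2.png',cv2.resize(im[265:375,315:445],(650,550),interpolation=cv2.INTER_CUBIC)[:,:,::-1])
```

```text
t 5.4833 pos [ 0.551  -0.1374  0.07  ] yaw 83.16 z [ 0.0029  0.0058 -1.    ] turn [0.0061 0.0022 0.001 ] shift cm [-0.01  0.04 -0.  ] F [ 0.3 14.1  8.5] open 0.0131
```

View pics/s2.png

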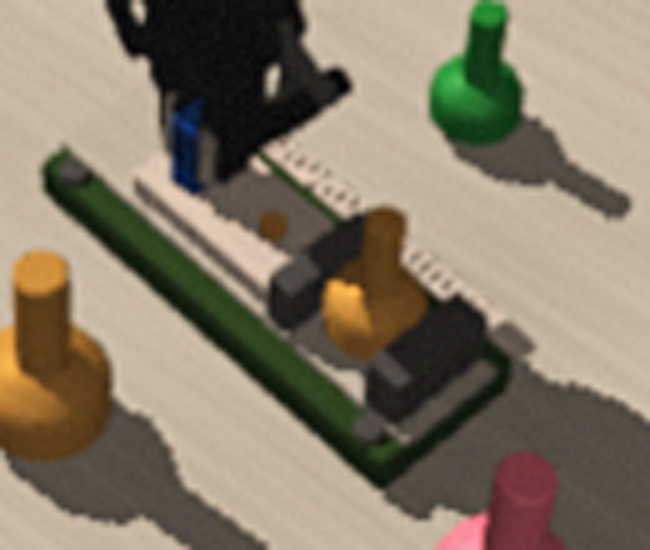

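The jaw is shut on the blank: about 14 N reaction and no further travel. I draw it back.

Emit:
jog_arm --pt "0 0 0 0 0.4 0 0" --pt "0 0 0 0 0.4 0 0" --pt "0 0 0 0 0.4 0 0" --pt "0 0 0 0 0.4 0 0" --pt "0 0 0 0 0.4 0 0" --pt "0 0 0 0 0.4 0 0" --pt "0 0 0 0 0.3 0 0" --pt "0 0 0 0 0 0 0" --pt "0 0 0 0 0 0 0" --pt "0 0 0 0 0 0 0"

```text
t: 6.37
tool_pos: [0.5538, -0.1137, 0.07]
tool_rot: [0.188, 3.134, -0.0]
contact_force: [-1.2, 1.7, 5.2]
opening: 0.0135
```

Emit:
jog_arm --pt "0 0 0 0 0 0 0.35" --pt "0 0 0 0 0 0 0.35" --pt "0 0 0 0 0 0 0.35" --pt "0 0 0 0 0 0 0.35" --pt "0 0 0 0 0 -2 0.35" --pt "0 0 0 0 0 -3 0.35" --pt "0 0 0 0 0 -3 0.35" --pt "0 0 0 0 0 0 0.35" --pt "0 0 0 0 0 0 0.35"

```text
t: 7.12
tool_pos: [0.5542, -0.1142, 0.1508]
tool_rot: [0.188, 3.131, -0.002]
contact_force: [-0.8, -0.4, -0.7]
opening: 0.0301
```

Run:
```python
from h import *
o=ctrl.get_obs();C,im,de=grab('wrist','w3.png');hsv=cv2.cvtColor(im,cv2.COLOR_RGB2HSV);H,S=hsv[...,0],hsv[...,1]
ys,xs=np.mgrid[0:480,0:640];uv=np.c_[xs.ravel(),ys.ravel()];P=pts(C,uv,de).reshape(480,640,3);Z=P[...,2]
def s(n,m):
    q=P[m&(de>0)];print(n,len(q),q.mean(0).round(4),cv2.minAreaRect((q[:,:2]*1000).astype(np.float32)) if len(q) else '')
near=lambda x,y,r:np.hypot(P[...,0]-x,P[...,1]-y)<r
s('thumbtop',near(.553,-.115,.04)&(H>100)&(H<130)&(S>120)&(Z>.074))
s('stemtop',near(.541,-.229,.03)&(H>8)&(H<28)&(S>120)&(Z>.092))
s('movjaw',near(.546,-.181,.04)&(S<100)&(Z>.05)&(Z<.055))
go(.541,-.2295,.15)
```

```text
thumbtop 1331 [ 0.5488 -0.1145  0.1192] ((549.2621459960938, -114.44227600097656), (78.3482894897461, 32.83497619628906), 83.92675018310547)
stemtop 650 [ 0.5406 -0.2303  0.0954] ((540.9674072265625, -231.0759735107422), (14.92111587524414, 16.033123016357422), 16.727041244506836)
movjaw 1452 [ 0.5448 -0.1812  0.0518] ((545.8384399414062, -181.60601806640625), (14.169900894165039, 50.466609954833984), 83.13358306884766)
t 7.1667 pos [ 0.5529 -0.1137  0.1486] yaw 83.13 z [ 8.e-04 -3.e-04 -1.e+00] turn [-0.0002  0.0009  0.0006] shift cm [ -0.2  -11.64  -0.14] F [ 0.1  0.  -0.3] open 0.03
```

Jaw back to about 62 mm open; stem top at (0.5408,-0.2308). I move over and go down.

Emit:
jog_arm --pt "0 0 0 -0.1 -2.9 0 0.45" --pt "0 0 0 -0.1 -3 0 0.45" --pt "0 0 0 0 -3 0 0.45" --pt "0 0 0 0 -2.9 0 0.45" --pt "0 0 0 0 0 0 0.45" --pt "0 0 0 0 0 0 0.45" --pt "0 0 0 0 0 0 0.45"

```text
t: 7.75
tool_pos: [0.5398, -0.2303, 0.1464]
tool_rot: [-0.188, -3.133, -0.003]
contact_force: [0.2, -0.1, 0.4]
opening: 0.0385
```

```bash
python3 -c "
from h import *
go(.5408,-.2308,.086)"
```

```text
t 7.75 pos [ 0.5398 -0.2303  0.1464] yaw 83.11 z [-0.0027  0.0021 -1.    ] turn [ 0.0017 -0.0029  0.0002] shift cm [-0.13 -0.05  6.04] F [ 0.2 -0.1  0.4] open 0.0385
```

Emit:
jog_arm --pt "0 0 0 -0.1 0 2 0.45" --pt "0 0 0 0 0 2 0.45" --pt "0 0 0 0 0 1.6 0.45" --pt "0 0 0 0 0 0.4 0.45" --pt "0 0 0 0 0 0 0.45" --pt "0 0 0 0 0 0 0.45"

```text
t: 8.25
tool_pos: [0.5418, -0.2304, 0.0885]
tool_rot: [-0.186, -3.136, -0.0]
contact_force: [0.3, -0.2, 0.9]
opening: 0.0383
```

Emit:
jog_arm --pt "0 0 0 0 0 0 0" --pt "0 0 0 0 0 0 0" --pt "0 0 0 0 0 0 0" --pt "0 0 0 0 0 0 0" --pt "0 0 0 0 0 0 0" --pt "0 0 0 0 0 0 0" --grip_force 100

```text
t: 8.75
tool_pos: [0.5426, -0.2316, 0.0902]
tool_rot: [0.188, 3.134, -0.001]
contact_force: [-0.4, 1.6, 6.5]
opening: 0.0134
```

```bash
python3 -c "
from h import *
go(.5455,.174,.2)"
```

```text
t 8.75 pos [ 0.5426 -0.2316  0.0902] yaw 83.13 z [ 0.0024 -0.001  -1.    ] turn [-0.0007  0.0025  0.0005] shift cm [  4.54  40.3  -11.02] F [-0.4  1.6  6.5] open 0.0134
```

Gripped on the stem. I lift straight up.

Emit:
jog_arm --pt "0 0 0 0 0 -0.5 0" --pt "0 0 0 0 0 -1 0" --pt "0 0 0 0 0 -2 0" --pt "0 0 0 0 0 -2 0" --pt "0 0 0 0 0 -2 0" --pt "0 0 0 0 0 -2 0" --pt "0 0 0 0 0 -2 0" --pt "0 0 0 0 0 0 0" --pt "0 0 0 0 0 0 0" --pt "0 0 0 0 0 0 0"

```text
t: 9.58
tool_pos: [0.5408, -0.2308, 0.2017]
tool_rot: [-0.188, -3.134, -0.002]
contact_force: [0.2, 0.5, -4.2]
opening: 0.0132
```

Run:
```python
from h import *
go(.5455,.174,.2)
C,im,de=grab('side','s4.png');x=im[215:335,320:450];cv2.imwrite('pics/s4c.png',cv2.resize(x,(650,600),interpolation=cv2.INTER_CUBIC)[:,:,::-1])
```

```text
t 9.5833 pos [ 0.5408 -0.2308  0.2017] yaw 83.13 z [-0.0021  0.0012 -1.    ] turn [ 0.0009 -0.0022  0.0005] shift cm [ 4.38 40.24  0.21] F [ 0.2  0.5 -4.2] open 0.0132
```

View pics/s4c.png

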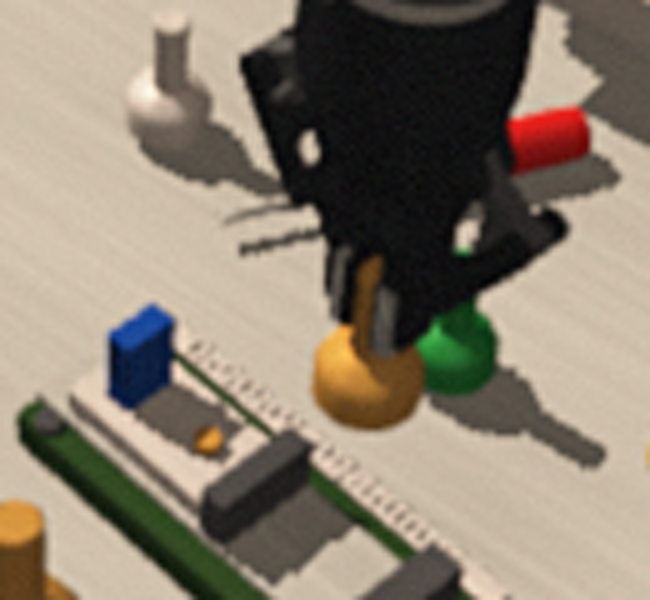

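Held upright, with the jaw still open behind it. I carry it over to the nest.

Emit:
jog_arm --pt "0 0 0 0.2 1.5 0 0" --pt "0 0 0 0.4 3.2 0 0" --pt "0 0 0 0.4 3.5 0 0" --pt "0 0 0 0.4 3.5 0 0" --pt "0 0 0 0.4 3.5 0 0" --pt "0 0 0 0.4 3.5 0 0" --pt "0 0 0 0.4 3.5 0 0" --pt "0 0 0 0.4 3.5 0 0" --pt "0 0 0 0.4 3.5 0 0" --pt "0 0 0 0.4 3.5 0 0" --pt "0 0 0 0.4 3.5 0 0" --pt "0 0 0 0.2 3.5 0 0"

```text
t: 10.63
tool_pos: [0.5436, 0.1705, 0.2015]
tool_rot: [-0.187, -3.133, 0.001]
contact_force: [0.7, -0.3, -3.5]
opening: 0.013
```

Emit:
jog_arm --pt "0 0 0 0 0 1.5 0" --pt "0 0 0 0 0 1.5 0" --pt "0 0 0 0 0 1.5 0" --pt "0 0 0 0 0 0 0" --pt "0 0 0 0 0 0 0" --pt "0 0 0 0 0 0 0"

```text
t: 11.13
tool_pos: [0.5452, 0.1684, 0.1583]
tool_rot: [-0.188, -3.136, -0.0]
contact_force: [1.2, -0.1, -2.8]
opening: 0.013
```

Run:
```python
from h import *
for n in('scene','side','wrist'):
    o=ctrl.get_obs();C,im,de=grab(n,n+'5.png');hsv=cv2.cvtColor(im,cv2.COLOR_RGB2HSV);H,S,V=[hsv[...,i] for i in range(3)]
    ys,xs=np.mgrid[0:480,0:640];P=pts(C,np.c_[xs.ravel(),ys.ravel()],de).reshape(480,640,3);Z=P[...,2];nr=(np.hypot(P[...,0]-.545,P[...,1]-.174)<.06)&(de>0)
    br=nr&(H>8)&(H<28)&(S>120)&(Z>.08);q=P[br]
    # axis from silhouette: stem / band row midpoints -> rays; widest band
    if len(q):
        a=[]
        for lo,hi in((.095,.12),(.127,.16)):
            w=q[(q[:,2]>lo)&(q[:,2]<hi)]
            if len(w)>8:
                v=C[3][:2]-w[:,:2].mean(0);v/=np.linalg.norm(v);p=np.array([-v[1],v[0]]);t=(w[:,:2]-w[:,:2].mean(0))@p
                a.append((lo,len(w),'width',np.ptp(t).round(4),'lat dev from ring',(((t.max()+t.min())/2+w[:,:2].mean(0)@p)-np.array([.5455,.174])@p).round(4),'p',p.round(3),'zmin',w[:,2].min().round(4)))
        print(n,len(q),q.min(0).round(4),q.max(0).round(4));[print('  ',x) for x in a]
    r=P[nr&((H<8)|(H>172))&(S>130)&(Z>.056)&(Z<.066)];print(' ring',len(r),((r.min(0)+r.max(0))/2).round(4) if len(r) else '',np.ptp(r,axis=0).round(4) if len(r) else '')
go(.5455,.174,.12)
A=cv2.imread('pics/side5.png')[160:280,190:320];B=cv2.imread('pics/scene5.png')[120:240,270:400];cv2.imwrite('pics/n5.png',cv2.resize(np.hstack([A,B]),(800,370),interpolation=cv2.INTER_CUBIC))
```

```text
scene 217 [0.4922 0.1158 0.104 ] [0.5854 0.2157 0.4712]
   (0.095, 71, 'width', np.float64(0.0356), 'lat dev from ring', np.float64(-0.0051), 'p', array([0.894, 0.447]), 'zmin', np.float64(0.104))
   (0.127, 14, 'width', np.float64(0.0277), 'lat dev from ring', np.float64(-0.0039), 'p', array([0.894, 0.447]), 'zmin', np.float64(0.1275))
 ring 195 [0.545  0.1734 0.0611] [0.0558 0.0624 0.0097]
side 244 [0.5169 0.1178 0.1034] [0.5675 0.2086 0.4604]
   (0.095, 104, 'width', np.float64(0.0376), 'lat dev from ring', np.float64(0.0007), 'p', array([ 0.8, -0.6]), 'zmin', np.float64(0.1034))
   (0.127, 34, 'width', np.float64(0.0207), 'lat dev from ring', np.float64(0.0018), 'p', array([ 0.8, -0.6]), 'zmin', np.float64(0.1271))
 ring 261 [0.5445 0.1765 0.0608] [0.0607 0.0601 0.0095]
wrist 5451 [0.5227 0.1169 0.1012] [0.5626 0.2279 0.234 ]
   (0.095, 1242, 'width', np.float64(0.039), 'lat dev from ring', np.float64(0.006), 'p', array([-0.106, -0.994]), 'zmin', np.float64(0.1012))
   (0.127, 1008, 'width', np.float64(0.0322), 'lat dev from ring', np.float64(0.0071), 'p', array([-0.116, -0.993]), 'zmin', np.float64(0.127))
 ring 2467 [0.5422 0.174  0.0585] [0.0521 0.0594 0.005 ]
t 11.2833 pos [0.5461 0.1683 0.1596] yaw 83.12 z [ 2.e-03  4.e-04 -1.e+00] turn [0.0007 0.002  0.0003] shift cm [0.13 0.56 3.96] F [-0.2  0.6 -2.9] open 0.0134
```

View pics/n5.png

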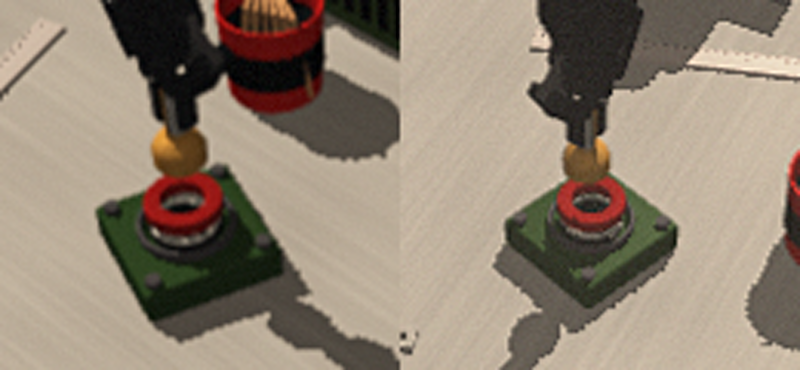

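The blank hangs above the ring, about 6 mm short in y with x uncertain. I correct y, then fit circles of the known radii.

Emit:
jog_arm --pt "0 0 0 0 0.3 0 0" --pt "0 0 0 0 0.3 0 0" --pt "0 0 0 0 0 0 0" --pt "0 0 0 0 0 0 0" --pt "0 0 0 0 0 0 0"

```text
t: 11.7
tool_pos: [0.5461, 0.1743, 0.1584]
tool_rot: [0.188, 3.136, -0.0]
contact_force: [-0.2, -0.1, -2.8]
opening: 0.0135
```

```bash
cat > fit.py <<'E'
from h import *
from scipy.optimize import least_squares
go(.5455,.174,.12)
for n in('scene','side','wrist'):
    C,im,de=grab(n,n+'6.png');hsv=cv2.cvtColor(im,cv2.COLOR_RGB2HSV);H,S,V=[hsv[...,i] for i in range(3)]
    ys,xs=np.mgrid[0:480,0:640];P=pts(C,np.c_[xs.ravel(),ys.ravel()],de).reshape(480,640,3);Z=P[...,2];nr=(np.hypot(P[...,0]-.545,P[...,1]-.174)<.045)&(de>0)
    br=nr&(H>5)&(H<30)&(S>90)&(Z>.085)&(Z<.19);q=P[br];print(n,len(q),'zmin',q[:,2].min().round(4),'zmax',q[:,2].max().round(4))
    z0=ctrl.get_obs()['tool_pos'][2]-.065
    for lo,hi,r in((.011,.020,.02),(.035,.07,.008)):
        w=q[(q[:,2]>z0+lo)&(q[:,2]<z0+hi)]
        if len(w)>15:
            f=least_squares(lambda c:np.hypot(w[:,0]-c[0],w[:,1]-c[1])-r,w[:,:2].mean(0)+.5*r*(w[:,:2].mean(0)-C[3][:2])/np.linalg.norm(w[:,:2].mean(0)-C[3][:2]),loss='soft_l1',f_scale=.001);print('  r',r,len(w),f.x.round(4),'rms',np.sqrt(np.mean(f.fun**2)).round(5))
    m=(nr&((H<8)|(H>172))&(S>130)&(Z>.0565)&(Z<.064)).astype(np.uint8)
    r=P[m>0]
    if len(r)>50:
        f=least_squares(lambda c:np.maximum(0,np.hypot(r[:,0]-c[0],r[:,1]-c[1])-.0298)+np.maximum(0,.0172-np.hypot(r[:,0]-c[0],r[:,1]-c[1])),r[:,:2].mean(0));print('  ring',len(r),f.x.round(4))
E
python3 fit.py
```

```text
t 11.7 pos [0.5461 0.1743 0.1584] yaw 83.15 z [ 1.e-04 -1.e-04 -1.e+00] turn [-0.0001  0.0001  0.0008] shift cm [ 0.06 -0.03  3.84] F [-0.2 -0.1 -2.8] open 0.0135
scene 177 zmin 0.1027 zmax 0.1675
  r 0.02 31 [0.5426 0.1749] rms 0.00156
  r 0.008 21 [0.5436 0.1718] rms 0.00412
  ring 183 [0.545  0.1733]
side 260 zmin 0.1014 zmax 0.1849
  r 0.02 52 [0.5447 0.1756] rms 0.00129
  r 0.008 37 [0.5432 0.1739] rms 0.00322
  ring 257 [0.5449 0.1748]
wrist 5422 zmin 0.1002 zmax 0.1899
  r 0.02 359 [0.5452 0.1738] rms 0.00017
  r 0.008 1429 [0.5451 0.1738] rms 0.00172
  ring 2407 [0.5458 0.174 ]
```

Blank and ring centres agree within 1 mm. I lower it.

Emit:
jog_arm --pt "0 0 0 0 0 1 0" --pt "0 0 0 0 0 1 0" --pt "0 0 0 0 0 0.8 0" --pt "0 0 0 0 0 0.4 0" --pt "0 0 0 0 0 0.2 0" --pt "0 0 0 0 0 0 0" --pt "0 0 0 0 0 0 0"

```text
t: 12.43
tool_pos: [0.5462, 0.1742, 0.1243]
tool_rot: [-0.188, -3.136, 0.0]
contact_force: [0.7, 0.7, -3.5]
opening: 0.013
```

Emit:
jog_arm --pt "0 0 0 0 0 0.2 0" --pt "0 0 0 0 0 0.2 0" --pt "0 0 0 0 0 0 0" --pt "0 0 0 0 0 0 0"

```text
t: 12.77
tool_pos: [0.5461, 0.1742, 0.1203]
tool_rot: [0.188, 3.136, 0.0]
contact_force: [-0.2, -0.5, -3.7]
opening: 0.0128
```

Emit:
jog_arm --pt "0 0 0 0 0 0.2 0" --pt "0 0 0 0 0 0.2 0" --pt "0 0 0 0 0 0 0" --pt "0 0 0 0 0 0 0"

```text
t: 13.1
tool_pos: [0.5468, 0.1743, 0.1174]
tool_rot: [0.188, 3.134, 0.0]
contact_force: [-1.4, -0.6, 3.2]
opening: 0.0131
```

Contact at a TCP height of about 0.118. I press on.

Emit:
jog_arm --pt "0 0 0 0 0 0.2 0" --pt "0 0 0 0 0 0.2 0" --pt "0 0 0 0 0 0.2 0" --pt "0 0 0 0 0 0 0" --pt "0 0 0 0 0 0 0" --grip_force 120

```text
t: 13.52
tool_pos: [0.5469, 0.1743, 0.1116]
tool_rot: [0.188, 3.134, 0.001]
contact_force: [-1.4, -0.6, 7.2]
opening: 0.0126
```

Emit:
jog_arm --pt "0 0 0 0 0 0.2 0" --pt "0 0 0 0 0 0.2 0" --pt "0 0 0 0 0 0.1 0" --pt "0 0 0 0 0 0 0" --pt "0 0 0 0 0 0 0"

```text
t: 13.93
tool_pos: [0.547, 0.1743, 0.1072]
tool_rot: [0.188, 3.134, 0.0]
contact_force: [-2.3, -0.4, 10.3]
opening: 0.0131
```

Emit:
jog_arm --pt "0 0 0 0 0 0.1 0" --pt "0 0 0 0 0 0.1 0" --pt "0 0 0 0 0 0 0" --pt "0 0 0 0 0 0 0"

```text
t: 14.27
tool_pos: [0.5473, 0.1744, 0.1064]
tool_rot: [0.188, 3.134, 0.0]
contact_force: [-5.7, -0.9, 15.9]
opening: 0.0127
```

Emit:
jog_arm --pt "0 0 0 0 0 0.1 0" --pt "0 0 0 0 0 0.1 0" --pt "0 0 0 0 0 0 0" --pt "0 0 0 0 0 0 0" --pt "0 0 0 0 0 0 0"

```text
t: 14.68
tool_pos: [0.5477, 0.1744, 0.1063]
tool_rot: [0.187, 3.134, 0.0]
contact_force: [-9.7, -2.0, 23.0]
opening: 0.0127
```

```bash
cat > fin.py <<'E'
from h import *
go(.5455,.174,.106)
for n in('scene','side','wrist'):
    C,im,de=grab(n,n+'7.png');hsv=cv2.cvtColor(im,cv2.COLOR_RGB2HSV);H,S=hsv[...,0],hsv[...,1]
    ys,xs=np.mgrid[0:480,0:640];P=pts(C,np.c_[xs.ravel(),ys.ravel()],de).reshape(480,640,3);Z=P[...,2];nr=(np.hypot(P[...,0]-.545,P[...,1]-.174)<.033)&(de>0)
    r=P[nr&((H<8)|(H>172))&(S>130)&(Z>.036)];b=P[nr&(H>8)&(H<30)&(S>110)&(Z>.04)&(Z<.08)]
    print(n,'ring top z pct',np.percentile(r[:,2],[50,75,90]).round(4),len(r),'brass z',len(b),np.percentile(b[:,2],[1,50]).round(4) if len(b) else '')
A=cv2.imread('pics/side7.png')[170:270,195:305];B=cv2.imread('pics/wrist7.png');cv2.imwrite('pics/n7.png',np.hstack([cv2.resize(A,(330,300),interpolation=cv2.INTER_CUBIC),cv2.resize(B,(400,300))]))
E
python3 fin.py
```

```text
t 14.6833 pos [0.5477 0.1744 0.1063] yaw 83.15 z [ 2.3e-03 -1.0e-04 -1.0e+00] turn [0.0002 0.0023 0.0009] shift cm [ 0.21 -0.07  0.03] F [-9.7 -2.  23. ] open 0.0127
scene ring top z pct [0.3986 0.4022 0.404 ] 556 brass z 165 [0.0471 0.0679]
side ring top z pct [0.3095 0.4023 0.4039] 696 brass z 212 [0.0502 0.0664]
wrist ring top z pct [0.0467 0.0472 0.0477] 3452 brass z 3130 [0.0472 0.068 ]
```

View pics/n7.png

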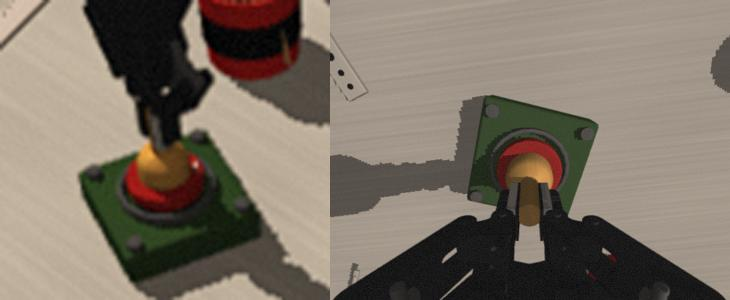

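Ring top has dropped 12 mm (0.0589 to 0.047 in the wrist view), so it's on its stop. There is a 10 N sideways push, because the arm yields forward under load. I ease that off.

Emit:
jog_arm --pt "0 0 0 0.1 0 0 0" --pt "0 0 0 0.1 0 0 0" --pt "0 0 0 0 0 0 0" --pt "0 0 0 0 0 0 0" --pt "0 0 0 0 0 0 0"

```text
t: 15.25
tool_pos: [0.547, 0.1745, 0.1063]
tool_rot: [0.187, 3.13, 0.0]
contact_force: [-4.8, -3.1, 19.5]
opening: 0.0127
```

```bash
cat >> fin.py <<'E'
from scipy.optimize import least_squares
w=P[nr&(H>8)&(H<30)&(S>110)&(Z>.053)&(Z<.062)];s=P[nr&(H>5)&(H<30)&(S>110)&(Z>.082)&(Z<.112)]
for w,r in((w,.02),(s,.008)):
    f=least_squares(lambda c:np.hypot(w[:,0]-c[0],w[:,1]-c[1])-r,[.545,.174],loss='soft_l1',f_scale=.001);print('axis r',r,len(w),f.x.round(4))
r=P[nr&((H<8)|(H>172))&(S>130)&(Z>.044)&(Z<.05)]
f=least_squares(lambda c:np.maximum(0,np.hypot(r[:,0]-c[0],r[:,1]-c[1])-.0298),r[:,:2].mean(0));print('ring',f.x.round(4),r.min(0).round(4),r.max(0).round(4))
E
python3 fin.py
```

```text
t 15.25 pos [0.547  0.1745 0.1063] yaw 83.15 z [ 6.2e-03 -1.0e-04 -1.0e+00] turn [0.0006 0.0062 0.0008] shift cm [ 0.14 -0.06  0.03] F [-4.8 -3.1 19.5] open 0.0127
scene ring top z pct [0.3984 0.4023 0.4037] 586 brass z 162 [0.0492 0.0688]
side ring top z pct [0.3934 0.4026 0.4037] 671 brass z 213 [0.0492 0.0669]
wrist ring top z pct [0.0467 0.0472 0.0477] 3450 brass z 3108 [0.0475 0.0678]
axis r 0.02 407 [0.5461 0.174 ]
axis r 0.008 1611 [0.5461 0.1741]
ring [0.5455 0.174 ] [0.5159 0.1442 0.044 ] [0.5653 0.2035 0.05  ]
```

The blank is upright (band and stem axes coincide), 0.6 mm from the ring centre, with the ring on its stop under about 20 N. I check it's steady, then hand in.

Emit:
jog_arm --pt "0 0 0 0 0 0 0" --pt "0 0 0 0 0 0 0" --pt "0 0 0 0 0 0 0" --pt "0 0 0 0 0 0 0" --pt "0 0 0 0 0 0 0" --pt "0 0 0 0 0 0 0"

```text
t: 15.9
tool_pos: [0.547, 0.1745, 0.1063]
tool_rot: [0.187, 3.13, 0.0]
contact_force: [-4.7, -2.2, 20.0]
opening: 0.0128
```

```bash
python3 -c "
from h import *
go(.5455,.174,.106);print(ctrl.finish_job())"
```

```text
t 15.9 pos [0.547  0.1745 0.1063] yaw 83.15 z [ 6.2e-03 -2.0e-04 -1.0e+00] turn [0.0006 0.0062 0.0008] shift cm [ 0.14 -0.07  0.03] F [-4.7 -2.2 20. ] open 0.0128
the job is handed in; nothing more can be done
None
```

The job is done and handed in at about 16 s of the 51 s limit; the interface gives no verdict. I gauged the blank with about 14 N at the thumb and slid the jaw back. I then lifted the blank out by its stem and pressed it into the red ring, where the gripper still holds it down.

Last checks:
- **Ring:** its top dropped 12 mm, from 0.059 to 0.047 m in the wrist view, which puts it on its stop. About 20 N is pressing on it, and the reading is steady.
- **Blank:** its axis is 0.6 mm from the ring centre, and the band and stem axes agree, so it is upright.
- **Caliper:** the jaw measured about 62 mm open after I drew it back, and nothing touched it afterwards.

- **Off nominal:** about 5 N of sideways push remains on the blank, down from 10 N after a correction. The arm gives slightly under load.
- **Opening reading:** the gripper reads 12.8 mm on the 16 mm stem. It also read short on the 14 mm thumb block, so I take it as pad compression.
- **Not checked:** I did not measure the bystanders again at the end. The arm made no unexpected contact on the way.

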